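Slide the maple slab out to its saw line

TASK

Push the flat maple slab along the sawing board with the fingertips until its thick pencilled saw line lies straight above the steel edge of the board, so that the short waste end overhangs by 35 mm, square to that edge and with the slab's full width on the board. Push it gently and keep it lying flat: do not pinch, lift or tip it, and leave the other things alone. Finish with the hand clear of everything.

Things in the scene. Friction and masses are not known exactly. Their poses are not given: they have to be found in the camera images.
- board: sawing board fixed to the bench: a flat beech board 220 mm (its x) by 340 mm (its y) by 40 mm high, its top bare and level, without stops. Origin at the centre of its underside, on the bench. Its +y end (to the robot's left) has a full-width steel strip 8 mm thick, flush with the top. Its pose varies
- edge (a point): middle of the top edge of the board's steel end: the outer face of the steel strip, 170 mm from the board's centre along its +y and 40 mm above the bench. The edge runs along x of this frame, the overhang points to its +y
- slab: loose light maple slab 92 mm (its x) by 150 mm (its y) by 7 mm thick, about 70 g, lying flat and bare on the board (friction with the board moderate), a little askew. Origin at the centre of its underside; its +y end is the leading, waste end towards the steel edge. At the start it is wholly on the board, the saw line 95 to 190 mm short of the edge
- saw_line (a point): middle of the dark carpenter-pencil line (drawn thick, 4 mm wide; its middle counts) drawn across the slab's full width on its top face, 35 mm from the leading end (so 40 mm from the slab's centre towards its +y, 7 mm above its underside). The line runs along x of this frame
- tray: low grey offcut tray fixed to the bench under the steel end, 160 by 110 mm, 22 mm high: the slab passes 18 mm above it. Origin at the centre of its underside
- plane: small brass thumb plane, 24 by 75 by 36 mm high, loose, on the board beside the slab (on the side away from the robot); leave alone. Origin at the centre of its underside
- bridge: small maple bridge blank, 12 by 48 by 26 mm high, loose, on the board beside the slab (on the side away from the robot); leave alone. Origin at the centre of its underside
- glue: jar 56 mm across, 75 mm high, loose on the bench beyond the board; leave alone. Origin at the centre of its underside
- clamp: spool clamp standing upright, 32 mm across, 80 mm high, loose on the bench beyond the board; leave alone. Origin at the centre of its underside
- mug: blue mug 76 mm across, 85 mm high, loose on the bench at the robot's right; leave alone. Origin at the centre of its underside
- driver: screwdriver 190 mm long lying on the bench at the robot's right; leave alone
- block: cork sanding block 45 by 70 by 30 mm high, loose on the bench at the robot's left; leave alone. Origin at the centre of its underside

How it is judged:
At the end, for the whole second after the job is handed in: The slab rests flat on the board (tilt under 0.05 rad) with the middle of its saw line within 5 mm of straight above the steel edge, square to the edge within 5 degrees (0.087 rad), within 63 mm of the edge's middle sideways so that its full width is on the board, at rest and not touched (y of saw_line in the frame of edge between -0.005 and 0.005 m and x of saw_line in the frame of edge between -0.063 and 0.063 m and z of saw_line in the frame of edge between 0.004 and 0.01 m and angle between the y axis of slab and the y axis of board, either way round below 0.087 rad and angle between slab's own z axis and vertical below 0.05 rad and linear speed of slab below 0.01 m/s).
It fails at once if the slab is lifted more than 8 mm or falls off the board (z of saw_line in the frame of edge above 0.015 m or z of saw_line in the frame of edge below -0.005 m).
It fails at once if the slab is tipped by more than 0.12 rad (angle between slab's own z axis and vertical above 0.12 rad).
It fails at once if the slab is pinched or pressed with more than 35 N (contact force between the fingers and slab above 35 N).
It fails at once if another thing is moved by more than 15 mm (distance of any of plane, bridge, glue, clamp, mug, driver, block from where it was at the start of the episode above 0.015 m).
It also fails if it takes over 51 s, if anything falls off the work surface, if the arm or the gripper's body presses on something with over 40 N, if the wrist force passes 120 N, or if a joint passes its speed limit or range.

ROBOT

A 6-joint arm with a two-finger parallel gripper is mounted at the origin on the work surface. World frame = base frame: x ahead of the robot, y to its left, z up, the work surface at z = 0. Lengths are in m, angles in rad, forces in N, time in s.
With the tool pointing down it reaches from about 0.25 to 0.725 m from the base axis. Payload 4 kg.
Tool frame: the origin (TCP) lies midway between the tips of the shut fingers; the grasp point (between the pads) lies 19 mm behind it (pinch_z is the distance from the TCP to the grasp point, in m); z points along the fingers, y is the line along which they close (so a half turn about z gives the same grasp; the last joint's range is limited). The gripper opens to 85 mm and grips with 20 to 120 N. Pads are 22 mm wide; open, the fingers measure 114 mm over their backs; the gripper's body (76 mm by 85 mm) begins 54 mm behind the grasp point. The pads swing forward as they close: fully open they stand 13 mm farther back than shut.
Start: joints at [1.304, 0.241, 0.005, 1.335, 0, 1.571], TCP at [0.132, 0.482, 0.231] pointing down, gripper open.
Joint ranges: [-2.72, 2.72], [-1.05, 1.87], [-1.09, 1.28], [-1.99, 2.15], [-1.42, 1.44], [-3.14, 3.14]. Speed limits (rad/s): [2.79, 2.79, 3.14, 3.14, 3.14, 3.14].

INTERFACE

Orientations are given as a unit quaternion [w, x, y, z].
In Python, from workcell import * gives the robot as it stands.
- The arm moves only by the tool drive_tool, never from a script. Its argument "increments" is a list of rows, each a list of 3 entries, a list of its own where there are three numbers: the shift along the world's x, y, z in mm, then the turn, a rotation vector about the world's x, y, z in rad, then the closure in counts, from 0 (fully open) to 255 (shut). A call has 1 to 20 rows; each row shifts and turns the commanded pose from where the row before left it; what a row does not reach is not made up. A row lasts 1/8 s, in which the tool goes at most 62.5 mm and 10.7 degrees, less where a joint would pass 70% of its speed; a pose out of reach is approached as far as the arm can. A call is refused whole if a number of a shift passes 62.5 or a number of a turn 0.188, either way. A call with a gripper value outside its range is refused whole. The fingers move at their own pace and stop on an object; "squeeze" is the grip in N (left out, the last holds). Time passes only in rows, so rows that do not move let the fingers close. It gives the time, the measured TCP pose, the force, the opening and the grip force at its end, in the units of the state.
- get_state(): the state, without advancing time (a new reading comes with each control period).
- camera(name): name is "scene" or "side" or "wrist"; returns the picture (420x560x3 uint8, red, green, blue); there is no depth.
- camera_info(name): a dict with "vertical_fov" (degrees; the focal length in pixels is half the picture's height over the tangent of half this angle, whatever the lens; pixels are square), "cx", "cy" (the principal point, pixels), "rvec" (rotation vector, rad) and "tvec" (3), from world to camera coordinates, as OpenCV has them. Camera axes: x right, y down, z forward; pixel columns grow to the right and rows downward; lengths in m; the calibration is good to about 2 mm. A picture is of the moment at which its call begins: read the wrist's pose just before it. camera_info takes no time and is no camera call; for the wrist camera it gives the pose at the moment of the call.
- close_job(): hands the job in; it is judged then, once.
The state is a dict: "t": time; "joint_positions": joint angles; "qvel": joint speeds; "joint_efforts": joint torques, N m; "position": TCP position; "eef_rot": TCP orientation; "force": force on the tool from outside, world axes, zero at the start; "wrist_torque": the same for the moment, N m; "gripper_width": finger opening in m; "finger_force": force on a finger pad.
Only numpy, scipy, OpenCV 4.12 (cv2) and the standard library are available. Lean on these libraries where they do the work, as an engineer would, in place of code of your own. Each camera call takes 0.05 s, during which the arm holds its last target. There are 200 camera calls.

## Working session

There is one attempt and no reset: what is moved stays moved. The work goes in short steps, Python scripts to look and compute and a tool call to move; the robot and the scene stay as the last step left them, time stands still between calls to the robot, and variables do not carry over. Pictures are saved under pics/ and viewed, at most 10 in all, crops included, and the job is handed in when it is done.

Besides the shell and the picture viewer there is one more tool, called as name(argument=value, ...) on one line, values as JSON. drive_tool: Moves the arm, as the interface text tells. Its arguments: {"type":"object","properties":{"increments":{"type":"array"},"squeeze":{"type":"number"}},"required":["increments"]}

```bash
mkdir -p pics; cat > h.py <<'E'
from workcell import *
import numpy as np, cv2
def save(cam,name):
    im=camera(cam); cv2.imwrite(f'pics/{name}.png',cv2.cvtColor(im,cv2.COLOR_RGB2BGR)); return im
def ray(cam,uv,z,info=None):
    i=info or camera_info(cam); f=210/np.tan(np.radians(i['vertical_fov'])/2)
    R=cv2.Rodrigues(np.array(i['rvec'],float))[0]; t=np.array(i['tvec'],float).ravel()
    c=-R.T@t; out=[]
    for (u,v) in uv:
        d=R.T@np.array([(u-i['cx'])/f,(v-i['cy'])/f,1]); out.append(c+d*(z-c[2])/d[2])
    return np.array(out)
E
python3 -c "
from h import *
print(get_state())
for c in ['scene','side','wrist']: save(c,c+'0'); print(camera_info(c))
a=[cv2.imread(f'pics/{c}0.png') for c in ['scene','side']]
"
```

```text
{'t': 0.0, 'joint_positions': array([1.30400850e+00, 2.41437447e-01, 3.71115359e-03, 1.33518110e+00,
       1.46304736e-05, 1.57083250e+00]), 'qvel': array([ 8.67257049e-04, -8.68359278e-04,  2.01366773e-03,  1.02007635e-03,
        6.29535337e-04, -4.56541660e-05]), 'joint_efforts': array([ 4.22536814e-04, -3.72319007e+01,  2.52406722e+01,  1.70749583e-02,
        1.54931090e-04,  1.09721704e-06]), 'position': array([0.13164638, 0.48170342, 0.23039574]), 'eef_rot': array([-1.47615552e-04,  1.33016520e-01,  9.91113258e-01, -1.04518361e-03]), 'force': array([ 0.07794871, -0.42421382,  0.17085034]), 'wrist_torque': array([0.03323125, 0.03929719, 0.03544475]), 'finger_force': 0.0, 'gripper_width': 0.08550959813264826}
{'vertical_fov': 44.01142047916355, 'cx': 278.42799415074523, 'cy': 211.29403604039086, 'rvec': array([ 1.03267992,  2.45295004, -0.98375489]), 'tvec': array([ 0.38953067, -0.21491132,  1.71498355])}
{'vertical_fov': 45.92898354037372, 'cx': 287.74053753648514, 'cy': 203.2172586716064, 'rvec': array([ 0.3878826 , -2.85982261,  0.98530557]), 'tvec': array([0.51650161, 0.14826342, 1.64210449])}
{'vertical_fov': 66.01544524323626, 'cx': 284.01297030116575, 'cy': 211.62621761156473, 'rvec': array([-2.32093263, -1.77104044, -0.2359191 ]), 'tvec': array([-0.50018351, -0.03414011,  0.37812938])}
```

View pics/scene0.png

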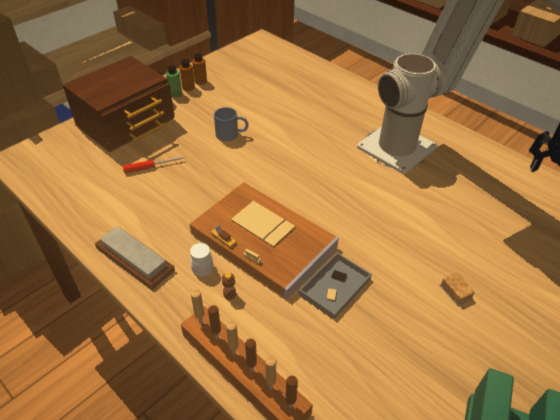

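View pics/side0.png

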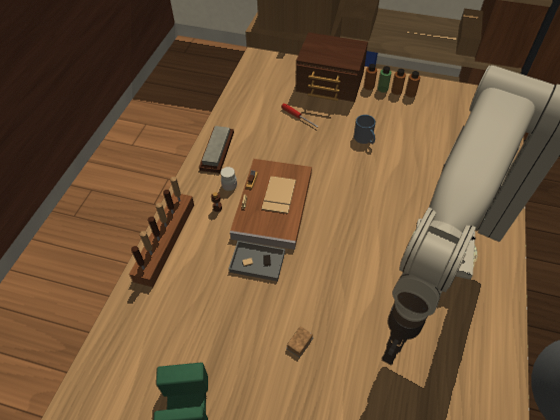

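The scene view has the slab at about (263,222) and the board's steel edge from about (337,240) to (290,290). In the side view the slab is at about (279,195) and the edge runs roughly (235,238) to (297,245). I'll enlarge both.

```bash
python3 -c "
import cv2,numpy as np
a=cv2.imread('pics/scene0.png')[175:300,180:345]; b=cv2.imread('pics/side0.png')[150:255,225:320]
cv2.imwrite('pics/c1.png',cv2.resize(a,(165*4,125*4),interpolation=cv2.INTER_CUBIC))
cv2.imwrite('pics/c2.png',cv2.resize(b,(95*5,105*5),interpolation=cv2.INTER_CUBIC))
"
```

```text
(no output)
```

View pics/c1.png

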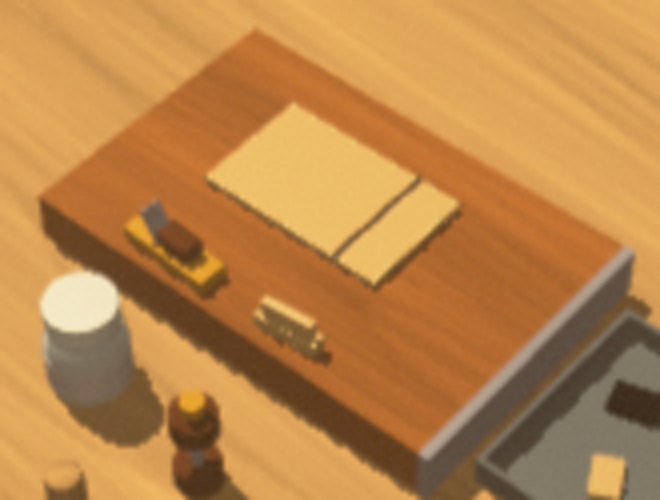

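View pics/c2.png

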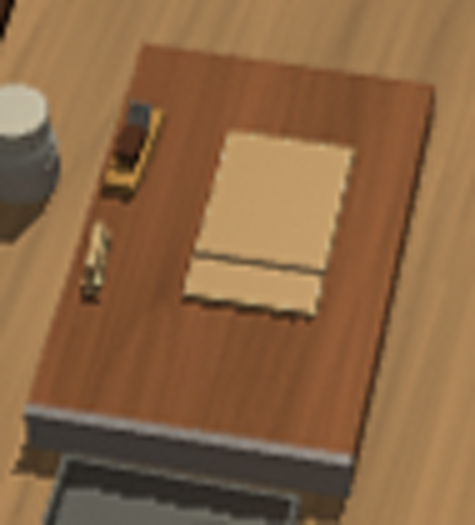

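Crop 1 shows the board top corners at (257,30), (40,200), (420,460) and (634,250), the slab corners at (294,103), (208,179), (375,286) and (460,206), and the line from (418,179) to (338,260). Crop 2 shows the same features.

```bash
python3 -c "
from h import *
np.set_printoptions(precision=4,suppress=True)
S=[('scene',180,175,4,dict(board=[(257,30),(40,200),(420,460),(634,250)],slab=[(294,103),(208,179),(375,286),(460,206)],line=[(418,179),(338,260)],bridge=[(255,322)])),
('side',225,150,5,dict(board=[(433,87),(143,45),(27,410),(352,464)],slab=[(354,149),(228,131),(185,297),(315,316)],line=[(325,271),(195,253)]))]
for c,ox,oy,k,d in S:
  for n,p in d.items():
    q=[(ox+(x+.5)/k-.5,oy+(y+.5)/k-.5) for x,y in p]
    r=ray(c,q,.04 if n=='board' else .047)[:,:2]
    print(c,n,r.tolist() if 0 else r.round(4).tolist(),r.mean(0))
    if len(r)==4:
      v=(r[2]+r[3]-r[0]-r[1])/2; print('  yaw y-axis',np.arctan2(-v[0],v[1]),np.linalg.norm(v),np.linalg.norm(r[1]-r[0]))
"
```

```text
scene board [[0.5029, -0.1974], [0.7223, -0.1783], [0.6965, 0.1521], [0.4739, 0.1367]] [ 0.5989 -0.0218]
  yaw y-axis 0.08213187661714051 0.333367249052534 0.2202002916940204
scene slab [[0.5414, -0.1182], [0.6334, -0.107], [0.6215, 0.0402], [0.5312, 0.0317]] [ 0.5819 -0.0383]
  yaw y-axis 0.07463379145696923 0.14894423329006884 0.09271087730823857
scene line [[0.533, -0.0056], [0.6226, 0.0073]] [0.5778 0.0009]
scene bridge [[0.6967, 0.0067]] [0.6967 0.0067]
side board [[0.5022, -0.1995], [0.72, -0.1834], [0.6921, 0.1506], [0.4739, 0.1349]] [ 0.5971 -0.0243]
  yaw y-axis 0.08394619057317565 0.3354117072615421 0.21835905693528698
side slab [[0.541, -0.1205], [0.6326, -0.1131], [0.6176, 0.0383], [0.5279, 0.0304]] [ 0.5798 -0.0412]
  yaw y-axis 0.09294059316895163 0.1518019642198849 0.09192575006865646
side line [[0.5316, -0.0086], [0.6223, -0.0]] [ 0.577  -0.0043]
```

drive_tool(increments=[[[28.5,-39.3,0],[0,0,-0.0765],105],[[28.5,-39.3,0],[0,0,-0.0765],105],[[28.5,-39.3,0],[0,0,-0.0765],105],[[28.5,-39.3,0],[0,0,-0.0765],105],[[28.5,-39.3,0],[0,0,-0.0765],105],[[28.5,-39.3,0],[0,0,-0.0765],105],[[28.5,-39.3,0],[0,0,-0.0765],105],[[28.5,-39.3,0],[0,0,-0.0765],105],[[28.5,-39.3,0],[0,0,-0.0765],105],[[28.5,-39.3,0],[0,0,-0.0765],105],[[28.5,-39.3,0],[0,0,-0.0765],105],[[28.5,-39.3,0],[0,0,-0.0765],105],[[28.5,-39.3,0],[0,0,-0.0765],105],[[28.5,-39.3,0],[0,0,-0.0765],105],[[28.5,-39.3,0],[0,0,-0.0765],105],[[28.5,-39.3,0],[0,0,-0.0765],105],[[0,0,-30],[0,0,0],105],[[0,0,-30],[0,0,0],105],[[0,0,0],[0,0,0],105],[[0,0,0],[0,0,0],105]], squeeze=20)

```text
t: 2.65
position: [0.5882, -0.1465, 0.1722]
eef_rot: [0.0, 0.678, 0.735, 0.0]
force: [0.0, 1.0, 0.8]
gripper_width: 0.0499
finger_force: 0.0
```

```bash
python3 -c "
from h import *
s=get_state();print(s['position'],s['eef_rot'],s['gripper_width'],s['joint_positions'],camera_info('wrist'))
a=save('wrist','w1')
"
```

```text
[ 0.58821611 -0.14648383  0.17221569] [4.00097718e-04 6.78198448e-01 7.34878674e-01 1.99051301e-04] 0.04993081215148797 [-2.44048390e-01  4.79663697e-01  1.97711403e-01  1.28795098e+00
 -3.53915535e-05  1.24656849e+00] {'vertical_fov': 66.01544524323626, 'cx': 284.01297030116575, 'cy': 211.62621761156473, 'rvec': array([-2.872969  , -0.11422957, -0.01700976]), 'tvec': array([-0.57536435, -0.20360581,  0.26988932])}
```

View pics/w1.png

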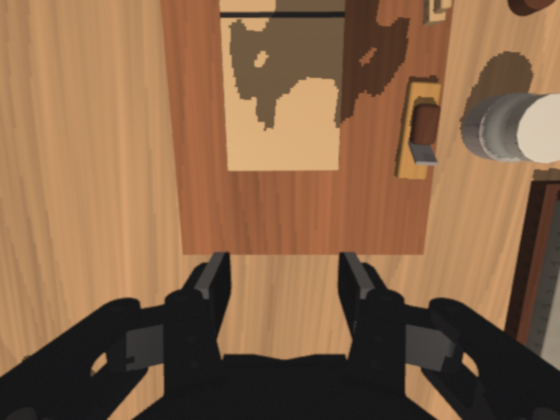

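The wrist view shows the slab's rear edge from (229,171) to (339,171), its line from (219,15) to (345,14), and the board's rear edge from (182,255) to (425,255). The fingers straddle column 284, so the slab is centred and nearly square.

```bash
python3 -c "
from h import *
r=ray('wrist',[(229,171),(339,171),(219,15),(345,14)],.047)[:,:2];print(r.round(4))
b=ray('wrist',[(182,255),(425,255)],.04)[:,:2];print(b.round(4))
for p in (r[:2],r[2:],b): d=p[1]-p[0];print(np.arctan2(d[1],d[0]),np.linalg.norm(d),p.mean(0))
y=b.mean(0); a=np.arctan2(*(b[1]-b[0])[::-1]); print('edge',y+.34*np.array([-np.sin(a),np.cos(a)]))
"
```

```text
[[ 0.5415 -0.121 ]
 [ 0.6327 -0.1137]
 [ 0.5302 -0.0063]
 [ 0.6227  0.0019]]
[[ 0.5002 -0.2026]
 [ 0.7223 -0.1851]]
0.07934893086009517 0.09150003139016219 [ 0.58713717 -0.11737533]
0.08752276404616358 0.09291368098985214 [ 0.57644088 -0.00219549]
0.0786193086853422 0.2227872466249113 [ 0.61129538 -0.19387791]
edge [0.58459234 0.14507186]
```

drive_tool(increments=[[[0,0,-20],[0,0,0],105],[[0,0,-20],[0,0,0],105],[[0,0,-20],[0,0,0],105],[[0,0,-20],[0,0,0],105],[[0,0,-20],[0,0,0],105],[[0,0,-15],[0,0,0],105],[[0,0,-10],[0,0,0],105],[[0,0,-3],[0,0,0],105],[[0,0,0],[0,0,0],105],[[0,0,0],[0,0,0],105]])

```text
t: 3.95
position: [0.5884, -0.1466, 0.044]
eef_rot: [0.001, 0.678, 0.735, 0.0]
force: [-0.1, -0.0, -0.9]
gripper_width: 0.05
finger_force: 0.0
```

drive_tool(increments=[[[0,0,-1],[0,0,0],105],[[0,0,-1],[0,0,0],105],[[0,0,0],[0,0,0],105],[[0,0,0],[0,0,0],105]])

```text
t: 4.45
position: [0.5878, -0.1465, 0.0413]
eef_rot: [-0.0, 0.678, 0.735, -0.0]
force: [0.5, 1.0, 0.6]
gripper_width: 0.0505
finger_force: 0.0
```

drive_tool(increments=[[[0,0,-1],[0,0,0],105],[[0,0,-1],[0,0,0],105],[[0,0,0],[0,0,0],105],[[0,0,0],[0,0,0],105]])

```text
t: 4.95
position: [0.5878, -0.1465, 0.0393]
eef_rot: [-0.0, 0.678, 0.735, -0.0]
force: [0.2, 0.2, 0.3]
gripper_width: 0.0504
finger_force: 0.0
```

drive_tool(increments=[[[0,0,-1],[0,0,0],105],[[0,0,0],[0,0,0],105],[[0,0,0],[0,0,0],105]])

```text
t: 5.32
position: [0.5878, -0.1465, 0.0383]
eef_rot: [-0.0, 0.678, 0.735, 0.0]
force: [0.2, -1.0, 0.1]
gripper_width: 0.0502
finger_force: 0.0
```

drive_tool(increments=[[[0,0,-1],[0,0,0],105],[[0,0,0],[0,0,0],105],[[0,0,0],[0,0,0],105]])

```text
t: 5.7
position: [0.5878, -0.1465, 0.0373]
eef_rot: [-0.0, 0.678, 0.735, -0.0]
force: [0.2, -0.8, -0.5]
gripper_width: 0.05
finger_force: 0.0
```

drive_tool(increments=[[[0,0,-1],[0,0,0],105],[[0,0,0],[0,0,0],105],[[0,0,0],[0,0,0],105]])

```text
t: 6.08
position: [0.588, -0.1465, 0.037]
eef_rot: [0.0, 0.678, 0.735, 0.0]
force: [-2.0, 0.5, 5.0]
gripper_width: 0.05
finger_force: 2.7
```

drive_tool(increments=[[[0,0,2.5],[0,0,0],105],[[-0.2,2,0],[0,0,0],105],[[-0.3,4,0],[0,0,0],105],[[-0.3,4,0],[0,0,0],105],[[-0.3,4,0],[0,0,0],105],[[-0.3,4,0],[0,0,0],105],[[-0.3,4,0],[0,0,0],105],[[-0.3,4,0],[0,0,0],105],[[-0.3,4,0],[0,0,0],105],[[-0.4,5,0],[0,0,0],105],[[-0.4,5,0],[0,0,0],105],[[0,0,0],[0,0,0],105]])

```text
t: 7.58
position: [0.5847, -0.1059, 0.0388]
eef_rot: [-0.0, 0.678, 0.735, 0.0]
force: [-0.4, -0.8, -0.2]
gripper_width: 0.0503
finger_force: 0.0
```

```bash
python3 -c "
from h import *
s=get_state();print(s['position'],s['force'])
a=save('wrist','w2')
"
```

```text
[ 0.5847048  -0.10594649  0.03884584] [-0.35390892 -0.82936504 -0.16968865]
```

View pics/w2.png

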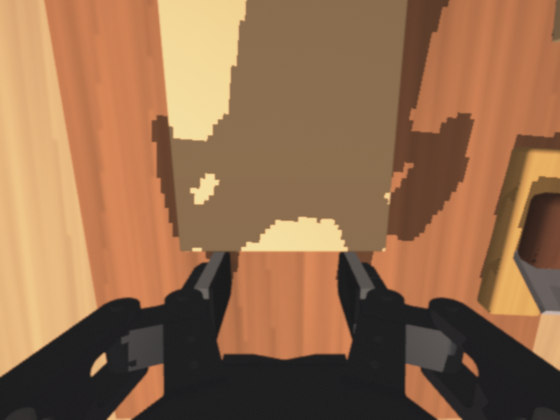

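The slab's rear edge is at row 251, from (180,251) to (386,251). It meets the fingertips, flush with the hand.

```bash
python3 -c "
from h import *
print(get_state()['position']); r=ray('wrist',[(180,251),(386,251)],.047)
print(r.round(4),r.mean(0))"
```

```text
[ 0.58475925 -0.10620047  0.03885281]
[[ 0.538  -0.0973  0.047 ]
 [ 0.6295 -0.09    0.047 ]] [ 0.58376339 -0.0936111   0.047     ]
```

drive_tool(increments=[[[-0.2,3,0],[0,0,0],105],[[-0.4,5,0],[0,0,0],105],[[-0.4,6,0],[0,0,0],105],[[-0.5,6,0],[0,0,0],105],[[-0.5,6,0],[0,0,0],105],[[-0.5,6,0],[0,0,0],105],[[-0.5,6,0],[0,0,0],105],[[-0.5,6,0],[0,0,0],105],[[-0.5,6,0],[0,0,0],105],[[-0.5,6,0],[0,0,0],105],[[-0.5,6,0],[0,0,0],105],[[-0.5,6,0],[0,0,0],105],[[-0.5,6,0],[0,0,0],105],[[-0.5,6,0],[0,0,0],105],[[-0.5,6,0],[0,0,0],105],[[-0.4,5,0],[0,0,0],105],[[-0.4,5,0],[0,0,0],105],[[-0.3,4,0],[0,0,0],105],[[0,0,0],[0,0,0],105]])

```text
t: 10.0
position: [0.5764, -0.0059, 0.0387]
eef_rot: [-0.0, 0.678, 0.735, 0.0]
force: [-0.0, -0.4, -0.1]
gripper_width: 0.0502
finger_force: 0.0
```

```bash
python3 -c "
from h import *
s=get_state();print(s['position'],s['force'])
a=save('scene','s3')[200:310,240:360];b=save('side','d3')[170:255,225:325]
a=cv2.resize(a,(480,440),interpolation=cv2.INTER_CUBIC);b=cv2.resize(b,None,fx=4,fy=4,interpolation=cv2.INTER_CUBIC)
o=np.zeros((440,880,3),np.uint8);o[:,:480]=a;o[:340,480:]=b
o=o[:,:,::-1]
cv2.imwrite('pics/c3.png',o[:,:800])
save('wrist','w3')
"
```

```text
[ 0.57640472 -0.00592282  0.0386532 ] [-0.04720809 -0.4005034  -0.06344027]
```

View pics/c3.png

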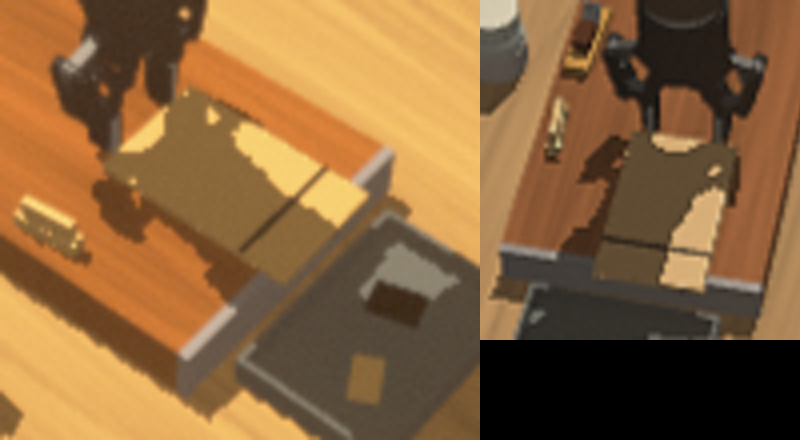

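In the left (scene) panel the steel edge runs from (182,357) to (393,152) and the saw line from (326,168) to (243,249). In the right (side) panel the edge runs (20,254) to (280,290) and the line (122,237) to (235,255).

```bash
python3 -c "
from h import *
for c,ox,oy,e,l in [('scene',240,200,[(393,152),(182,357)],[(326,168),(243,249)]),('side',225,170,[(280,290),(20,254)],[(235,255),(122,237)])]:
  q=lambda p:[(ox+(x+.5)/4-.5,oy+(y+.5)/4-.5) for x,y in p]
  E=ray(c,q(e),.04)[:,:2];L=ray(c,q(l),.047)[:,:2]; d=L.mean(0)-E.mean(0)
  u=(E[1]-E[0]);a=np.arctan2(u[1],u[0]); 
  for a2 in (a,.079): print(c,a2,'x',d@[np.cos(a2),np.sin(a2)],'y',d@[-np.sin(a2),np.cos(a2)],'lineang',np.arctan2(*(L[1]-L[0])[::-1]),np.linalg.norm(u),np.linalg.norm(L[1]-L[0]))
"
```

```text
scene 0.0644523157796399 x -0.019701428964883243 y -0.021409962927331976 lineang 0.07639809032064321 0.21871671279278657 0.08826362491059327
scene 0.079 x -0.020010798638330454 y -0.021121097359376527 lineang 0.07639809032064321 0.21871671279278657 0.08826362491059327
side 0.10396169857185647 x -0.01987467898216049 y -0.02449593053191146 lineang 0.07774840537090895 0.2170082051260059 0.09510289154136231
side 0.079 x -0.019257090945197012 y -0.0249843536157447 lineang 0.07774840537090895 0.2170082051260059 0.09510289154136231
```

drive_tool(increments=[[[-0.3,3,0],[0,0,0],105],[[-0.3,4,0],[0,0,0],105],[[-0.3,4,0],[0,0,0],105],[[-0.3,4,0],[0,0,0],105],[[-0.2,3,0],[0,0,0],105],[[-0.2,2,0],[0,0,0],105],[[0,0,0],[0,0,0],105],[[0,0,0],[0,0,0],105],[[0.4,-5,0],[0,0,0],105],[[0.4,-5,0],[0,0,0],105],[[0,0,20],[0,0,0],105],[[0,0,30],[0,0,0],105],[[0,0,30],[0,0,0],105],[[0,10,30],[0,0,0],105],[[0,20,20],[0,0,0],105],[[0,20,0],[0,0,0],105],[[0,10,0],[0,0,0],105],[[0,0,0],[0,0,0],105],[[0,0,0],[0,0,0],105]])

```text
t: 12.52
position: [0.5753, 0.0631, 0.1677]
eef_rot: [-0.001, 0.678, 0.735, -0.001]
force: [-0.0, -0.3, -0.2]
gripper_width: 0.0505
finger_force: 0.0
```

```bash
python3 -c "
from h import *
s=get_state();print(s['position'],s['force']);print(repr(camera_info('wrist')))
a=save('wrist','w4')[0:200,140:440,::-1]
cv2.imwrite('pics/c4.png',cv2.resize(a,(780,520),interpolation=cv2.INTER_CUBIC))
"
```

```text
[0.57526996 0.06314413 0.16771427] [-0.03604743 -0.27968028 -0.22730105]
{'vertical_fov': 66.01544524323626, 'cx': 284.01297030116575, 'cy': 211.62621761156473, 'rvec': array([-2.87274285, -0.11429894, -0.01277689]), 'tvec': array([-5.78611753e-01, -1.27530795e-04,  3.22514553e-01])}
```

View pics/c4.png

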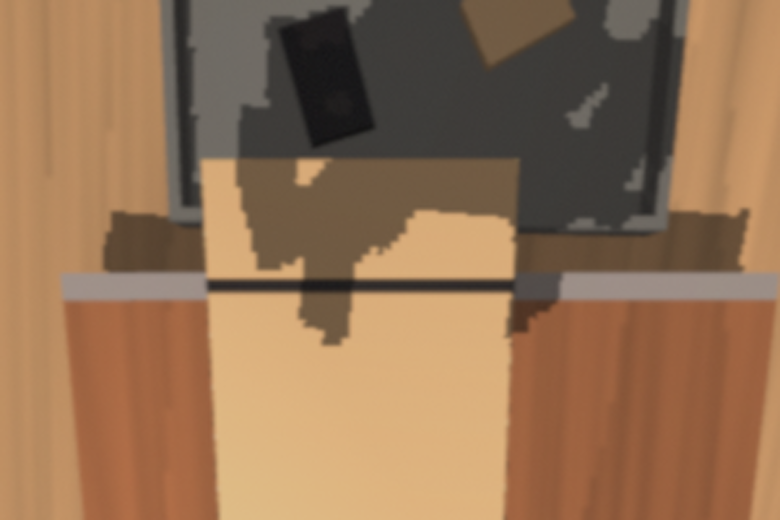

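The steel strip spans rows 272 (outer) to 300. The line's middle is at row 286, level from column 208 to 513, so it is still a few mm short of the edge and square to it.

```bash
python3 -c "
from h import *
q=lambda p:[(140+(x+.5)/2.6-.5,(y+.5)/2.6-.5) for x,y in p]
E=ray('wrist',q([(62,272),(778,271.5)]),.04)[:,:2];L=ray('wrist',q([(208,286),(513,286)]),.047)[:,:2];S=ray('wrist',q([(62,300),(778,299.5)]),.04)[:,:2]
u=E[1]-E[0];a=np.arctan2(u[1],u[0]);n=np.array([-np.sin(a),np.cos(a)])
print(a,np.linalg.norm(u),(L-E[0])@n,(S-E[0])@n,(L.mean(0)-E.mean(0))@(u/np.linalg.norm(u)))
"
```

```text
0.07954447808241956 0.21886170172333755 [-0.00438873 -0.00444745] [-0.00820824 -0.00819827] -0.018029186643968687
```

drive_tool(increments=[[[0,-20,0],[0,0,0],105],[[0,-25,0],[0,0,0],105],[[0,-15,0],[0,0,0],105],[[0,0,0],[0,0,0],105],[[0,0,-30],[0,0,0],105],[[0,0,-30],[0,0,0],105],[[0,0,-30],[0,0,0],105],[[0,0,-25],[0,0,0],105],[[0,0,-15],[0,0,0],105],[[0,0,0],[0,0,0],105],[[-0.3,4,0],[0,0,0],105],[[-0.3,4,0],[0,0,0],105],[[-0.2,2,0],[0,0,0],105],[[-0.1,2,0],[0,0,0],105],[[-0.1,1.4,0],[0,0,0],105],[[-0.1,1,0],[0,0,0],105],[[0,0,0],[0,0,0],105],[[0,0,0],[0,0,0],105]])

```text
t: 14.82
position: [0.5748, 0.0179, 0.0388]
eef_rot: [-0.0, 0.678, 0.735, 0.0]
force: [0.7, 0.0, 0.5]
gripper_width: 0.0502
finger_force: 0.4
```

drive_tool(increments=[[[0.4,-5,0],[0,0,0],105],[[0.4,-5,0],[0,0,0],105],[[0,0,20],[0,0,0],105],[[0,0,30],[0,0,0],105],[[0,0,30],[0,0,0],105],[[0,10,30],[0,0,0],105],[[0,20,20],[0,0,0],105],[[0,15,0],[0,0,0],105],[[0,10,0],[0,0,0],105],[[0,0,0],[0,0,0],105],[[0,0,0],[0,0,0],105]])

```text
t: 16.2
position: [0.5749, 0.0625, 0.1677]
eef_rot: [-0.001, 0.678, 0.735, -0.001]
force: [-0.9, 0.4, 0.2]
gripper_width: 0.0502
finger_force: 0.0
```

```bash
python3 -c "
from h import *
s=get_state();print(s['position'],s['force'],s['t'])
a=save('wrist','w5')[0:200,140:440,::-1]
cv2.imwrite('pics/c5.png',cv2.resize(a,(780,520),interpolation=cv2.INTER_CUBIC))
"
```

```text
[0.57494505 0.06254868 0.16771981] [-0.94974635  0.36087837  0.17770703] 16.2
```

View pics/c5.png

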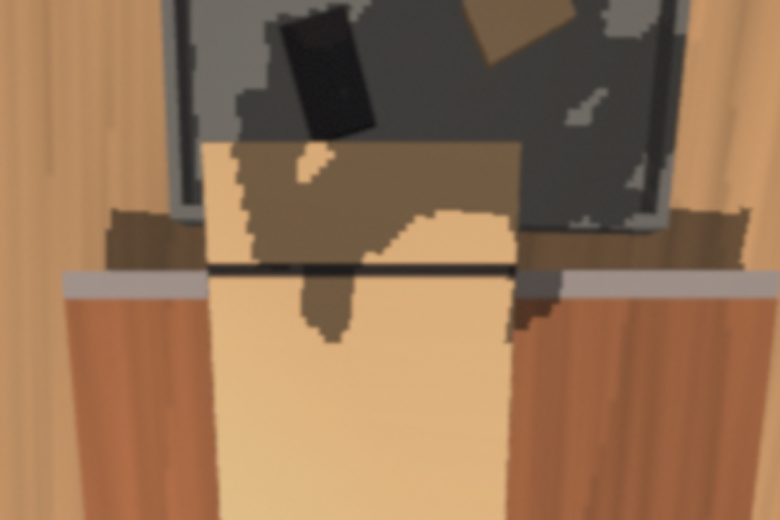

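The line's middle (row 270) now lies on the steel edge's outer face (row 271), level and square, and the hand is well above everything. I'll hand it in.

```bash
python3 -c "
from h import *
q=lambda p:[(140+(x+.5)/2.6-.5,(y+.5)/2.6-.5) for x,y in p]
E=ray('wrist',q([(62,271),(778,270.5)]),.04);L=ray('wrist',q([(208,270),(513,270)]),.047)
n=np.array([-np.sin(.0795),np.cos(.0795)]);e=((L-E[0])[:,:2]@n);print(e)
if abs(e).max()<.003: print(close_job())
"
```

```text
[-0.00012952 -0.0001824 ]
the job is handed in; nothing more can be done
None
```

The job is handed in: on the last wrist-camera picture the saw line lies about 0.2 mm from the steel edge, square to it and about 18 mm off its middle, with the hand clear; the judge returned no verdict.

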